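# Stack the stub axle and slide the keeper home

## Task

The wheel hub's bearing is already on its upright stub axle: put the silver spacer sleeve over the axle down onto the bearing, then the copper thrust washer onto the spacer, both sitting flat. Then push the yellow forked keeper along its guide fully home over the washer, and let go.

Things in the scene. Friction and masses are not known exactly. Their poses are not given: they have to be found in the camera images.
- hub: Fixed rusty brake disc and hub (dia 200, 22 high) lying on the bench; origin at its underside on the axle's axis, z up. Hub dia 104 up to z 40; seated bearing dia 62 up to z 55; upright stub axle dia 22 up to z 100, tapering to dia 10 at z 113. A blue guide block (x -98 to -48, y -29 to 29, top z 98) carries the keeper on the -x side, the robot's side (yaw within 0.35 rad).
- seat (a point): Point on the axle's axis on the upper face of the bearing (hub z 55), where the spacer's underside belongs. Axes as the hub's.
- shaft_tip (a point): Top of the tapered end of the axle (hub z 113).
- spacer: Loose silver-grey sleeve, outer dia 44, bore dia 27, 25 high, about 150 g, standing on the bench with its bore upright. Origin at the centre of its underside, z along its bore; alike both ways up.
- spacer_mid (a point): Centre of the spacer, 12.5 above its underside.
- washer: Loose copper-coloured thick washer, outer dia 54, bore dia 27, 8 thick, about 90 g, lying flat on the bench. Origin at the centre of its underside, z along its bore; alike both ways up.
- washer_mid (a point): Centre of the washer, 4 above its underside.
- keeper (a joint): Slide of the yellow keeper along the hub's +x, m: 0 drawn back, 0.060 fully home (end stop), fork round the axle. Starts at 0 to 0.006, drags with about 3 N, stays where left. Fork plate 44 wide, 6 thick, underside at hub z 91.5 (3.5 mm above a seated washer); its open end faces the axle, tips at hub x = -42 mm + joint.
- keeper_tab (a point): Middle of the pushing face (the one away from the axle) of the keeper's upright tab. The tab is 44 wide, 8 thick and stands from hub z 97.5 to 131.5; this point is at hub z 114.5, hub x = -118.5 mm + joint. Moves with the keeper; push it along the hub's +x.
- bush: Bystander: black rubber ring, dia 48, bore 18, 18 high, on the bench in one of the same four places as the spacer, washer and nut. Origin under its centre.
- nut: Bystander: brass hexagon nut, 41 across flats, 18 high, on the bench. Origin under its centre.
Mind the look-alikes: they are no part of the job. There is more than one size of the spacer; the job needs the larger. What is shaped like the hub but purple is not meant.

How it is judged (in metres and radians):
On the way, in this order (a step that is already met when the one before it is completed fails the run):
1. the spacer is on the axle, flat on the bearing (horizontal distance between spacer_mid and seat below 0.006 m and z of spacer_mid in the frame of seat between 0.0095 and 0.0155 m and angle between the z axis of spacer and the z axis of hub, either way round below 0.12 rad), for 0.2 s.
2. the washer is on the axle, flat on the spacer, with the spacer still seated (all of step 1 and horizontal distance between washer_mid and seat below 0.006 m and z of washer_mid in the frame of seat between 0.026 and 0.032 m and angle between the z axis of washer and the z axis of hub, either way round below 0.12 rad), for 0.2 s.
At the end, for the whole second after the job is handed in: The spacer rests on the bearing and the washer on the spacer, each within 3 mm of its height, 6 mm of the axle's axis and 0.12 rad of flat, both at rest; the keeper is within 5 mm of its end stop (joint above 0.055) (all of step 2 and value of joint keeper above 0.055 m and linear speed of each of spacer, washer below 0.02 m/s); the robot touches nothing.
It also fails if it takes over 72 s, if anything falls off the work surface, if the arm or the gripper's body presses on something with over 40 N, if the wrist force passes 120 N, or if a joint passes its speed limit or range.

## Robot

A 6-joint arm with a two-finger parallel gripper is mounted at the origin on the work surface. World frame = base frame: x ahead of the robot, y to its left, z up, the work surface at z = 0. Lengths are in mm, angles in rad, forces in N, time in s.
With the tool pointing down it reaches from about 375 to 975 mm from the base axis. Payload 3.8 kg.
Tool frame: the origin (TCP) lies at the very end of the fingers, on their centre line; the grasp point (between the pads) lies 19 mm behind it; z points along the fingers, y is the line along which they close (so a half turn about z gives the same grasp; the last joint's range is limited). The gripper opens to 88 mm and grips with 3 to 60 N. Pads are 18 mm wide; open, the fingers measure 123 mm over their backs; the gripper's body (75 mm by 187 mm) begins 45 mm behind the grasp point.
Start: joints at [-1.361, 0.264, 1.604, -0, 1.274, -0.037], TCP at [164.899, -654.543, 238.706] pointing down, gripper open.
Joint ranges: [-2.63, 2.63], [-0.94, 2.18], [0.31, 2.57], [-1.31, 4.45], [0, 2.66], [-2.55, 2.55]. Speed limits (rad/s): [2.57, 2.57, 3.14, 3.14, 3.14, 3.14].

## Interface

Orientations are given as [roll, pitch, yaw] about the fixed x, y, z axes, in that order (R = Rz(yaw) Ry(pitch) Rx(roll)).
In Python, from cell import get_state, vision, ticket gives the robot as it stands.
- The arm moves only by the tool carry_out, never from a script. Its argument "targets" is a list of rows, each a list of 3 entries, a list of its own where there are three numbers: the opening, from 0 (shut) to 1 (fully open), then the shift along the world's x, y, z as a fraction of full scale, then the turn about the world's z as a fraction of full scale. A call has 1 to 20 rows; each row shifts and turns the commanded pose from where the row before left it; what a row does not reach is not made up. Full scale, the value 1, is 0.025 m for a shift and 0.15 rad for a turn. A row lasts 1/8 s, in which the tool goes at most 62.5 mm and 10.7 degrees, less where a joint would pass 70% of its speed; a pose out of reach is approached as far as the arm can. A call with a number of a shift or a turn outside -1 to 1 is refused whole. A call with a gripper value outside its range is refused whole. The fingers move at their own pace and stop on an object; "newtons" is the grip in N (left out, the last holds). Time passes only in rows, so rows that do not move let the fingers close. It gives the time, the measured TCP pose, the force, the opening and the grip force at its end, in the units of the state.
- get_state(): the state, without advancing time (a new reading comes with each control period).
- vision.grab_frame(name): name is "side" or "top" or "wrist"; returns a dict with "pixels" (384x512x3 uint8, red, green, blue), "K" (3x3 intrinsics, pixels), "rvec" (rotation vector, rad) and "tvec" (3), from world to camera coordinates, as OpenCV has them; the wrist camera has in their place "hand_eye" (4x4, takes a point from camera to tool coordinates, whose origin is the TCP and whose axes are the flange's). Camera axes: x right, y down, z forward; pixel columns grow to the right and rows downward; lengths in mm; the calibration is good to about 2 mm. A picture is of the moment at which its call begins: read the wrist's pose just before it. There is no depth.
- ticket.sign_off(): hands the job in; it is judged then, once.
The state is a dict: "time_s": time; "qpos": joint angles; "dq": joint speeds; "tau": joint torques, N m; "tcp_pos": TCP position; "ee_rot": TCP orientation; "contact_force": force on the tool from outside, world axes, zero at the start; "wrist_torque": the same for the moment, N m; "width": opening from 0.0 (shut) to 1.0 (fully open); "gripper_force": force on a finger pad.
Only numpy, scipy, OpenCV 4.12 (cv2) and the standard library are available. Lean on these libraries where they do the work, as an engineer would, in place of code of your own. Each camera call takes 0.05 s, during which the arm holds its last target. There are 200 camera calls.

## Working session

There is one attempt and no reset: what is moved stays moved. The work goes in short steps, Python scripts to look and compute and a tool call to move; the robot and the scene stay as the last step left them, time stands still between calls to the robot, and variables do not carry over. Pictures are saved under pics/ and viewed, at most 10 in all, crops included, and the job is handed in when it is done.

Besides the shell and the picture viewer there is one more tool, called as name(argument=value, ...), one argument or row to a line, values as JSON. carry_out: Moves the arm, as the interface text tells. Shift numbers are shares of 0.025 m and turn numbers shares of 0.15 rad, none past 1 either way. Its arguments: {"type":"object","properties":{"targets":{"type":"array"},"newtons":{"type":"number"}},"required":["targets"]}

```bash
mkdir -p pics; cat > h.py <<'E'
import numpy as np, cv2, json
from cell import get_state, vision, ticket
from scipy.spatial.transform import Rotation as Rn
def grab(n):
    s=get_state(); f=vision.grab_frame(n)
    K=np.array(f["K"],float)
    if n=="wrist":
        T=np.eye(4); T[:3,:3]=Rn.from_euler('xyz',s["ee_rot"]).as_matrix(); T[:3,3]=s["tcp_pos"]
        W=T@np.array(f["hand_eye"]); R=W[:3,:3].T; c=W[:3,3]
    else:
        R=cv2.Rodrigues(np.array(f["rvec"],float))[0]; c=-R.T@np.array(f["tvec"],float).ravel()
    return f["pixels"],K,R,c
def onplane(uv,z,K,R,c):
    uv=np.atleast_2d(np.asarray(uv,float)); d=np.c_[uv,np.ones(len(uv))]@np.linalg.inv(K).T@R
    return c+d*((z-c[2])/d[:,2])[:,None]
def proj(p,K,R,c):
    q=(np.atleast_2d(p)-c)@R.T@K.T; return q[:,:2]/q[:,2:]
def save(n,im): cv2.imwrite(n,cv2.cvtColor(im,cv2.COLOR_RGB2BGR))
E
python3 - <<'E'
from h import *
for n in("top","side"):
    im,K,R,c=grab(n); save(f"pics/{n}0.png",im); np.savez(f"{n}0.npz",im=im,K=K,R=R,c=c); print(n,c.round(0),K[0,0],R.round(2).tolist())
s=get_state(); print(s)
E
```

```text
top [ 324.    6. 1083.] 399.56485114246505 [[0.03, -1.0, 0.01], [-0.98, -0.03, -0.17], [0.17, -0.01, -0.98]]
side [107. 446. 605.] 387.8970017233037 [[-0.75, -0.66, 0.02], [-0.45, 0.49, -0.75], [0.48, -0.57, -0.66]]
{'time_s': 0.1, 'qpos': array([-1.36088245e+00,  2.64679074e-01,  1.60523630e+00, -2.11002042e-06,
        1.27369939e+00, -3.68893570e-02]), 'dq': array([-0.00105225, -0.00078359, -0.00180179, -0.00019218,  0.00114753,
        0.00107494]), 'tau': array([-1.23397317e-04, -5.03618002e+01, -3.58069682e+01,  7.30140321e-02,
        2.32903997e-02, -5.23509675e-05]), 'tcp_pos': array([ 164.77649386, -653.91583466,  237.51226971]), 'ee_rot': array([-3.13957184e+00, -7.25625779e-05,  2.46803781e-01]), 'contact_force': array([-0.39728245, -0.32061795, -0.73910605]), 'wrist_torque': array([-0.01706013, -0.05558951,  0.01382548]), 'gripper_force': 0.0, 'width': 0.9994577778478803}
```

View pics/top0.png

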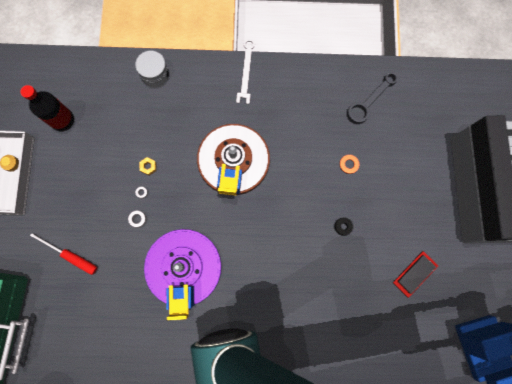

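View pics/side0.png

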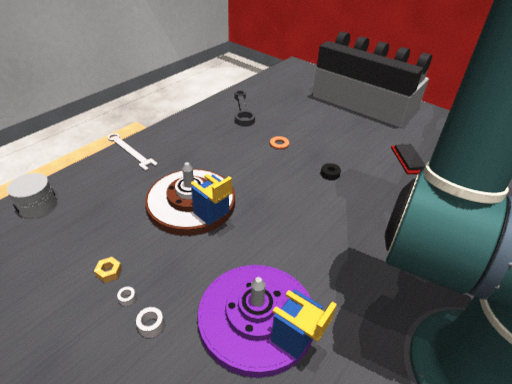

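The top view shows the true hub (rusty/white) at (233,158), its keeper at (229,178), and the purple decoy at (182,268). The large spacer is at (136,219) with the small one at (141,192). The washer is at (349,164), the bush at (343,226) and the nut at (147,166). The side view agrees: spacer at (149,322), washer at (279,143), axle tip at (187,166).

```bash
python3 - <<'E'
from h import *
for n,boxes in (("top",dict(spacer=(120,205,152,234),washer=(335,150,365,178),hub=(190,115,278,205))),("side",dict(spacer=(132,305,168,340),washer=(265,132,295,154)))):
    d=np.load(f"{n}0.npz"); im,K,R,c=[d[k] for k in("im","K","R","c")]
    hsv=cv2.cvtColor(im,cv2.COLOR_RGB2HSV)
    for k,(x0,y0,x1,y1) in boxes.items():
        H=hsv[y0:y1,x0:x1]
        if k=="washer": m=(H[...,1]>120)&(H[...,2]>110); z=8
        else: m=(H[...,2]>(150 if k=="spacer" else 130)); z=25 if k=="spacer" else 22
        if k=="hub": m=(H[...,2]>130)|((H[...,1]>90)&(H[...,2]>40)) 
        cs,_=cv2.findContours(m.astype(np.uint8),cv2.RETR_EXTERNAL,cv2.CHAIN_APPROX_NONE)
        ct=max(cs,key=cv2.contourArea)[:,0]+[x0,y0]
        P=onplane(ct,z,K,R,c)[:,:2].astype(np.float32)
        print(n,k,"pix",ct.mean(0).round(1),"min circ",cv2.minEnclosingCircle(P),"ell",np.round(sum(map(list,cv2.fitEllipse(P)[:2]),[]),1))
        if k=="hub":
            Y=(H[...,0]>20)&(H[...,0]<35)&(H[...,1]>150)&(H[...,2]>120)
            cs,_=cv2.findContours(Y.astype(np.uint8),cv2.RETR_EXTERNAL,cv2.CHAIN_APPROX_NONE)
            for q in cs:
                if cv2.contourArea(q)>20:
                    q=q[:,0]+[x0,y0]; print("yel",cv2.minAreaRect(onplane(q,97.5,K,R,c)[:,:2].astype(np.float32)),"tabtop",cv2.minAreaRect(onplane(q,131.5,K,R,c)[:,:2].astype(np.float32)))
d=np.load("top0.npz"); im=d["im"][120:205,190:275]; save("pics/hub.png",cv2.resize(im,None,fx=7,fy=7,interpolation=cv2.INTER_CUBIC)) 
E
```

```text
top spacer pix [136.2 218.3] min circ ((445.3411865234375, 291.50537109375), 22.586986541748047) ell [445.3 291.6  42.3  43.8]
top washer pix [348.8 163.8] min circ ((616.0000610351562, -282.5252990722656), 27.140220642089844) ell [ 616.1 -282.6   51.7   52.5]
top hub pix [233.1 160.1] min circ ((616.5961303710938, 40.0409049987793), 102.20542907714844) ell [618.6  40.2 196.7 198.9]
yel ((543.0670776367188, 46.841636657714844), (45.869789123535156, 74.4331283569336), 83.3287353515625) tabtop ((535.5179443359375, 45.4388427734375), (44.28783416748047, 71.86605834960938), 83.32881164550781)
side spacer pix [148.9 318.5] min circ ((445.5491027832031, 292.52740478515625), 22.07131576538086) ell [445.6 292.7  42.2  42.7]
side washer pix [279.2 142.2] min circ ((615.7612915039062, -275.8218078613281), 29.805479049682617) ell [ 614.4 -276.1   50.2   57. ]
```

View pics/hub.png

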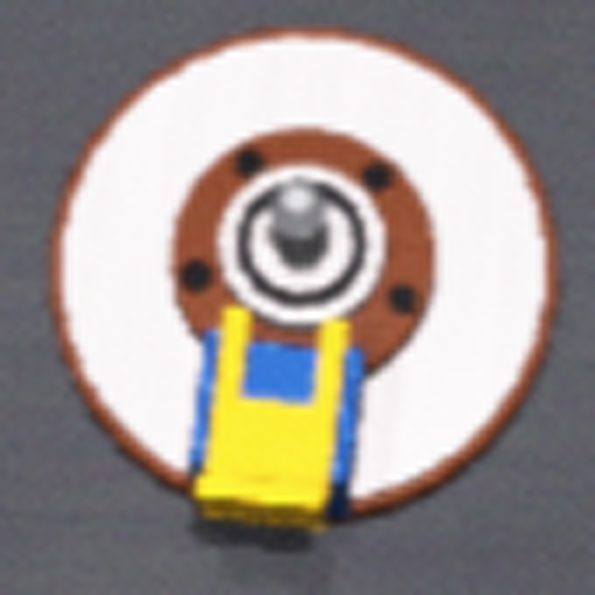

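The enlarged hub crop shows the bearing rings centred near (301,243) in the crop, which is (233,155) in the full picture, with the keeper's fork tips just short of the axle. So the hub is about (618,40), yaw about -0.117 from the keeper's long edge, and the found diameters match the given sizes. I'll go past the hub first for a wrist view.

carry_out(
  targets=[
    [1,[1,1,0.2],-0.81],
    [1,[1,1,0.2],-0.81],
    [1,[1,1,0.2],-0.81],
    [1,[1,1,0],0],
    [1,[1,1,0],0],
    [1,[1,1,0],0],
    [1,[1,1,0],0],
    [1,[1,1,0],0],
    [1,[1,1,0],0],
    [1,[1,1,0],0],
    [1,[1,1,0],0],
    [1,[1,1,0],0],
    [1,[1,1,0],0],
    [1,[1,1,0],0],
    [1,[0.5,1,0],0],
    [1,[0.5,1,0],0],
    [1,[0.5,1,0],0],
    [1,[0.5,1,0],0],
    [1,[0,1,0],0],
    [1,[0,1,0],0],
  ],
)

```text
time_s: 2.6
tcp_pos: [564.7, -153.6, 253.0]
ee_rot: [-3.141, 0.001, -0.118]
contact_force: [-0.3, 0.4, 0.7]
width: 1.003
gripper_force: 0.0
```

carry_out(
  targets=[
    [1,[0,1,0],0],
    [1,[0,1,0],0],
    [1,[0,1,0],0],
    [1,[0,1,0],0],
    [1,[0,1,0],0],
    [1,[0,1,0],0],
    [1,[0,1,0],0],
    [1,[0,0.5,0],0],
    [1,[0,0,0],0],
    [1,[0,0,0],0],
  ],
)

```text
time_s: 3.85
tcp_pos: [564.9, 32.3, 253.6]
ee_rot: [3.141, 0.0, -0.118]
contact_force: [0.1, 0.2, 0.3]
width: 0.995
gripper_force: 0.0
```

```bash
python3 - <<'E'
from h import *
s=get_state(); print(s["time_s"],s["tcp_pos"],s["ee_rot"],s["qpos"])
im,K,R,c=grab("wrist"); save("pics/w1.png",im); np.savez("w1.npz",im=im,K=K,R=R,c=c); print(c,R.round(2).tolist(),K[0,0])
print(vision.grab_frame("wrist")["hand_eye"])
E
```

```text
3.85 [564.87042809  32.31742126 253.57422166] [ 3.14108807e+00  1.50848174e-04 -1.17985889e-01] [ 1.34158726e-02  4.89273434e-02  1.82312382e+00 -5.03088494e-04
  1.26975719e+00  1.70234727e+00]
[649.12056295  23.26121509 399.96900802] [[-0.12, -0.99, 0.0], [-0.94, 0.11, 0.32], [-0.32, 0.04, -0.95]] 309.5405742213894
[[-5.56804145e-04 -9.46092294e-01 -3.23896682e-01  8.47080399e+01]
 [ 9.99999843e-01 -5.45168002e-04 -1.26660181e-04 -8.50231080e-01]
 [-5.67458859e-05 -3.23896702e-01  9.46092450e-01 -1.46407919e+02]
 [ 0.00000000e+00  0.00000000e+00  0.00000000e+00  1.00000000e+00]]
```

View pics/w1.png

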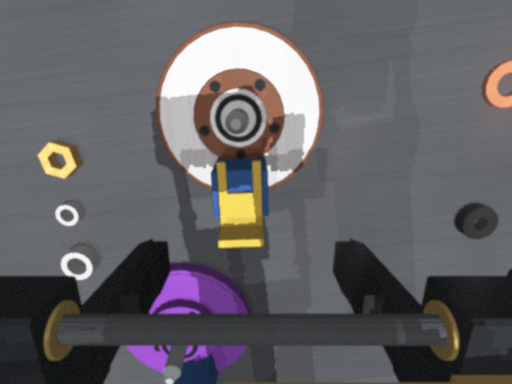

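The wrist view shows the hub disc centred near (240,107), the bearing near (238,117), the axle tip near (236,118) and the keeper around (240,210). The large spacer is at (77,265) and part of the washer at (500,85).

```bash
cat > hubm.py <<'E'
from h import *
def hubm(im,K,R,c,dbg=False):
    hsv=cv2.cvtColor(im,cv2.COLOR_RGB2HSV).astype(int); g=cv2.cvtColor(im,cv2.COLOR_RGB2GRAY).astype(float)
    def ring(cx,cy,z,r0,r1,tag,a=np.linspace(0,2*np.pi,180,endpoint=False)):
        # radial strongest edge in world plane z, circle fit
        rs=np.arange(r0,r1,.5); 
        for _ in range(4):
            P=np.stack([cx+np.outer(np.cos(a),rs),cy+np.outer(np.sin(a),rs),np.full((len(a),len(rs)),z)],-1)
            uv=proj(P.reshape(-1,3),K,R,c).astype(np.float32).reshape(len(a),len(rs),2)
            v=cv2.remap(im[...,1].astype(np.float32),uv[...,0],uv[...,1],cv2.INTER_LINEAR)
            e=np.abs(np.gradient(cv2.GaussianBlur(v,(7,1),0),axis=1)); k=e.argmax(1)
            pts=P[np.arange(len(a)),k][:,:2]; ok=e.max(1)>3
            for _ in range(5):
                q=pts[ok]; A=np.c_[2*q,np.ones(len(q))]; x=np.linalg.lstsq(A,(q**2).sum(1),rcond=None)[0]
                r=np.sqrt(x[2]+x[0]**2+x[1]**2); res=abs(np.hypot(*(pts-x[:2]).T)-r); ok=(res<1.5)&(e.max(1)>3)
            cx,cy=x[:2]
        print(tag,np.round([cx,cy,2*r],1),"inliers",ok.sum()); return cx,cy
    return ring
E
python3 - <<'E'
from hubm import *
for f in("w1.npz","top0.npz"):
    d=np.load(f); im,K,R,c=[d[k] for k in("im","K","R","c")]
    ring=hubm(im,K,R,c)
    ring(618,40,22,92,108,"disc200"); ring(618,40,40,46,58,"hub104"); ring(618,40,55,27,35,"bearing62")
    H=cv2.cvtColor(im,cv2.COLOR_RGB2HSV); Y=((H[...,0]>20)&(H[...,0]<35)&(H[...,1]>130)&(H[...,2]>90)).astype(np.uint8)
    cs,_=cv2.findContours(Y,cv2.RETR_EXTERNAL,cv2.CHAIN_APPROX_NONE)
    for q in cs:
        q=q[:,0]; P=onplane(q,97.5,K,R,c)[:,:2].astype(np.float32)
        if cv2.contourArea(q)>100 and abs(P.mean(0)[1]-45)<30: print(cv2.minAreaRect(P),"tabtop minx",onplane(q,131.5,K,R,c)[:,0].min(),"tips maxx",P[:,0].max())
    if f[0]=="w": ring(445,292,25,19,26,"spacer44")
E
```

```text
disc200 [620.9  40.7 188.9] inliers 161
hub104 [621.   40.7 102.6] inliers 150
bearing62 [620.9  40.8  61.6] inliers 180
((535.30859375, 49.57806396484375), (49.32204055786133, 95.51827239990234), 84.86821746826172) tabtop minx 504.65184136883784 tips maxx 584.5492
spacer44 [446.8 291.6  43.5] inliers 180
disc200 [620.1  40.2 189.5] inliers 169
hub104 [618.3  39.9 103.6] inliers 137
bearing62 [620.   40.3  62.8] inliers 177
((542.1837158203125, 46.96648406982422), (45.868919372558594, 76.24097442626953), 83.37515258789062) tabtop minx 496.2817564556801 tips maxx 581.77124
```

carry_out(
  targets=[
    [1,[-0.43,0.94,-0.36],0],
    [1,[-0.43,0.94,-0.36],0],
    [1,[-0.43,0.94,-0.36],0],
    [1,[-0.43,0.94,-0.36],0],
    [1,[-0.43,0.94,-0.36],0],
    [1,[-0.43,0.94,-0.36],0],
    [1,[-0.43,0.94,-0.36],0],
    [1,[-0.43,0.94,-0.36],0],
    [1,[-0.43,0.94,-0.36],0],
    [1,[-0.43,0.94,-0.36],0],
    [1,[-0.43,0.94,-0.36],0],
    [1,[0,0,0],0],
    [1,[0,0,0],0],
  ],
)

```text
time_s: 5.58
tcp_pos: [447.2, 290.9, 155.0]
ee_rot: [3.141, -0.001, -0.118]
contact_force: [-0.5, -0.1, -0.4]
width: 1.002
gripper_force: 0.0
```

```bash
python3 - <<'E'
from hubm import *
print(get_state()["tcp_pos"])
im,K,R,c=grab("wrist"); save("pics/w2.png",im)
hubm(im,K,R,c)(446,291.6,25,19,26,"spacer44")
E
```

```text
[447.18936298 290.86084599 154.95177844]
spacer44 [446.3 291.7  43.4] inliers 180
```

carry_out(
  targets=[
    [1,[-0.03,0.02,-1],0],
    [1,[0,0,-1],0],
    [1,[0,0,-1],0],
    [1,[0,0,-1],0],
    [1,[0,0,-1],0],
    [1,[0,0,-0.5],0],
    [1,[0,0,-0.44],0],
    [1,[0,0,0],0],
    [1,[0,0,0],0],
    [0,[0,0,0],0],
    [0,[0,0,0],0],
    [0,[0,0,0],0],
    [0,[0,0,0],0],
    [0,[0,0,0],0],
    [0,[0,0,0],0],
    [0,[0,0,0],0],
    [0,[0,0,0],0],
  ],
  newtons=25,
)

```text
time_s: 7.75
tcp_pos: [445.8, 291.9, 6.2]
ee_rot: [3.141, 0.0, -0.118]
contact_force: [-0.8, -0.6, 1.3]
width: 0.49
gripper_force: 25.0
```

carry_out(
  targets=[
    [0,[0,0,0.5],0],
    [0,[0,0,1],0],
    [0,[0,0,1],0],
    [0,[0,0,1],0],
    [0,[0,0,1],0],
    [0,[0,0,1],0],
    [0,[0,0,0.7],0],
    [0,[0.635,-0.914,0],0],
    [0,[0.635,-0.914,0],0],
    [0,[0.635,-0.914,0],0],
    [0,[0.635,-0.914,0],0],
    [0,[0.635,-0.914,0],0],
    [0,[0.635,-0.914,0],0],
    [0,[0.635,-0.914,0],0],
    [0,[0.635,-0.914,0],0],
  ],
)

```text
time_s: 9.62
tcp_pos: [573.0, 108.4, 161.1]
ee_rot: [3.142, 0.001, -0.118]
contact_force: [0.9, 0.7, -2.1]
width: 0.495
gripper_force: 25.0
```

carry_out(
  targets=[
    [0,[0.635,-0.914,0],0],
    [0,[0.635,-0.914,0],0],
    [0,[0.635,-0.914,0],0],
    [0,[0,0,0],0],
    [0,[0,0,0],0],
    [0,[0,0,0],0],
  ],
)

```text
time_s: 10.38
tcp_pos: [619.8, 41.4, 161.1]
ee_rot: [-3.141, 0.001, -0.117]
contact_force: [0.4, -0.2, -2.0]
width: 0.492
gripper_force: 25.0
```

```bash
python3 - <<'E'
from hubm import *
s=get_state();t=s["tcp_pos"];print(t,s["width"])
im,K,R,c=grab("wrist"); save("pics/w3.png",im); np.savez("w3.npz",im=im,K=K,R=R,c=c)
r=hubm(im,K,R,c)
r(620,40.6,t[2]+19,18,26,"spacer top44"); r(620,40.6,t[2]+19,10,17,"bore27")
r(620,40.6,22,92,106,"disc200")
im,K,R,c=grab("top"); r=hubm(im,K,R,c); r(620,40.6,t[2]+19,18,26,"top: spacer44")
E
```

```text
[619.83263346  41.42337751 161.05189269] 0.4920149951102078
spacer top44 [620.2  42.2  43.5] inliers 148
bore27 [620.5  42.2  27.2] inliers 175
disc200 [620.8  40.7 188.6] inliers 140
top: spacer44 [617.9  41.   46.1] inliers 77
```

View pics/w3.png

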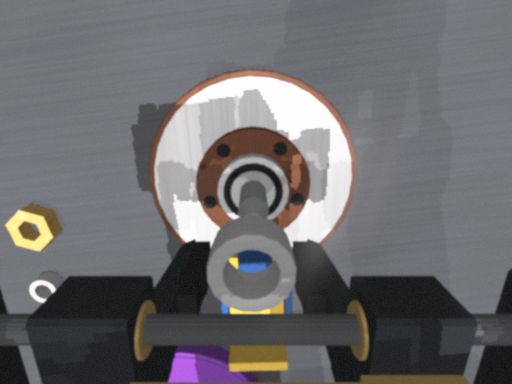

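The wrist view shows the spacer held level at (252,265), with the axle and bearing at (252,185) just ahead of it in the picture. Its bore sits about 1.3 mm in y off the axis, which I'll correct before lowering.

carry_out(
  targets=[
    [0,[0.02,-0.05,-0.6],0],
    [0,[0,0,-0.6],0],
    [0,[0,0,-0.6],0],
    [0,[0,0,-0.4],0],
    [0,[0,0,-0.3],0],
    [0,[0,0,0],0],
  ],
)

```text
time_s: 11.22
tcp_pos: [620.6, 39.3, 97.9]
ee_rot: [3.141, 0.001, -0.118]
contact_force: [-0.7, -0.7, -2.3]
width: 0.487
gripper_force: 25.0
```

carry_out(
  targets=[
    [0,[0,0,-0.4],0],
    [0,[0,0,-0.4],0],
    [0,[0,0,-0.3],0],
    [0,[0,0,-0.2],0],
    [0,[0,0,-0.15],0],
    [0,[0,0,0],0],
    [0,[0,0,0],0],
  ],
)

```text
time_s: 12.1
tcp_pos: [621.3, 39.4, 62.8]
ee_rot: [-3.142, -0.001, -0.118]
contact_force: [0.4, 0.5, -2.3]
width: 0.494
gripper_force: 25.0
```

carry_out(
  targets=[
    [0,[0,0,-0.04],0],
    [0,[0,0,0],0],
    [1,[0,0,0],0],
    [1,[0,0,0],0],
    [1,[0,0,0],0],
    [1,[0,0,0],0],
    [1,[0,0,0],0],
    [1,[0,0,0.5],0],
    [1,[0,0,1],0],
    [1,[0,0,1],0],
    [1,[0,0,1],0],
    [1,[0,0,1],0],
    [1,[0,0,0],0],
    [1,[0,0,0],0],
  ],
)

```text
time_s: 13.85
tcp_pos: [620.6, 39.3, 173.5]
ee_rot: [3.142, 0.0, -0.118]
contact_force: [-0.2, 0.2, -0.8]
width: 0.998
gripper_force: 0.0
```

```bash
python3 - <<'E'
from hubm import *
s=get_state();print(s["tcp_pos"],s["width"])
im,K,R,c=grab("wrist"); save("pics/w4.png",im)
r=hubm(im,K,R,c); r(620.8,40.7,80,19,26,"seated spacer44@80"); r(620.8,40.7,22,92,106,"disc200"); r(616,-282.5,8,23,31,"washer54")
E
```

```text
[620.64210595  39.33732866 173.54987101] 0.9981838108580223
seated spacer44@80 [621.2  40.2  43.9] inliers 137
disc200 [620.6  40.8 188.8] inliers 159
washer54 [0. 0. 0.] inliers 0
```

View pics/w4.png

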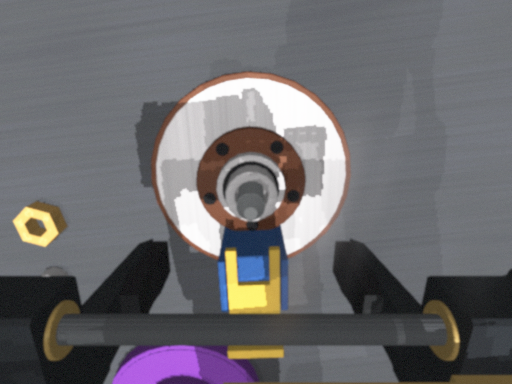

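The spacer sits round the axle at (251,190): dia 43.9 at z 80 and within 1 mm of the axis. Next is the washer.

carry_out(
  targets=[
    [1,[-0.013,-0.99,0],0],
    [1,[-0.013,-0.99,0],0],
    [1,[-0.013,-0.99,0],0],
    [1,[-0.013,-0.99,0],0],
    [1,[-0.013,-0.99,0],0],
    [1,[-0.013,-0.99,0],0],
    [1,[-0.013,-0.99,0],0],
    [1,[-0.013,-0.99,0],0],
    [1,[-0.013,-0.99,0],0],
    [1,[-0.013,-0.99,0],0],
    [1,[-0.013,-0.99,0],0],
    [1,[-0.013,-0.99,0],0],
    [1,[-0.013,-0.98,0],0],
    [1,[0,0,0],0],
    [1,[0,0,0],0],
  ],
)

```text
time_s: 15.78
tcp_pos: [616.7, -282.0, 173.8]
ee_rot: [-3.141, 0.0, -0.118]
contact_force: [-0.5, 0.2, 0.6]
width: 1.002
gripper_force: 0.0
```

```bash
python3 - <<'E'
from hubm import *
s=get_state();print(s["tcp_pos"],s["width"])
im,K,R,c=grab("wrist"); save("pics/w5.png",im)
r=hubm(im,K,R,c); r(616.8,-282.2,8,23,31,"washer54"); r(616.8,-282.2,8,10,17,"bore27")
E
```

```text
[ 616.69448887 -282.03622299  173.81122469] 1.0022463977966276
washer54 [ 618.3 -282.7   52.7] inliers 179
bore27 [ 618.4 -282.9   27.7] inliers 180
```

carry_out(
  targets=[
    [1,[0.06,-0.03,-1],0],
    [1,[0,0,-1],0],
    [1,[0,0,-1],0],
    [1,[0,0,-1],0],
    [1,[0,0,-1],0],
    [1,[0,0,-1],0],
    [1,[0,0,-0.5],0],
    [1,[0,0,-0.26],0],
    [1,[0,0,-0.12],0],
    [1,[0,0,0],0],
    [0,[0,0,0],0],
    [0,[0,0,0],0],
    [0,[0,0,0],0],
    [0,[0,0,0],0],
    [0,[0,0,0],0],
    [0,[0,0,0],0],
    [0,[0,0,0],0],
  ],
  newtons=25,
)

```text
time_s: 17.95
tcp_pos: [618.4, -283.0, 2.1]
ee_rot: [3.141, -0.0, -0.118]
contact_force: [-0.6, -0.3, 2.0]
width: 0.59
gripper_force: 25.0
```

carry_out(
  targets=[
    [0,[0,0,0.32],0],
    [0,[0,0,1],0],
    [0,[0,0,1],0],
    [0,[0,0,1],0],
    [0,[0,0,1],0],
    [0,[0,0,1],0],
    [0,[0,0.5,1],0],
    [0,[0.02,0.96,0],0],
    [0,[0.02,0.96,0],0],
    [0,[0.02,0.96,0],0],
    [0,[0.02,0.96,0],0],
    [0,[0.02,0.96,0],0],
    [0,[0,0.96,0],0],
    [0,[0,0.96,0],0],
    [0,[0,0.96,0],0],
    [0,[0,0.96,0],0],
    [0,[0,0.96,0],0],
    [0,[0,0.96,0],0],
    [0,[0,0.96,0],0],
    [0,[0,0.91,0],0],
  ],
)

```text
time_s: 20.45
tcp_pos: [620.7, 41.9, 160.1]
ee_rot: [-3.142, -0.0, -0.118]
contact_force: [-0.1, -0.7, -1.3]
width: 0.592
gripper_force: 25.0
```

carry_out(
  targets=[
    [0,[0,0,0],0],
    [0,[0,0,0],0],
    [0,[0,0,0],0],
  ],
)

```text
time_s: 20.82
tcp_pos: [620.8, 39.6, 159.9]
ee_rot: [3.141, 0.0, -0.119]
contact_force: [0.2, 0.2, 0.3]
width: 0.593
gripper_force: 25.0
```

```bash
python3 - <<'E'
from hubm import *
s=get_state();t=s["tcp_pos"];print(t,s["width"])
im,K,R,c=grab("wrist"); save("pics/w6.png",im)
r=hubm(im,K,R,c); r(620.5,40.7,t[2]+6,23,31,"washer54"); r(620.5,40.7,t[2]+6,10,17,"bore27"); r(620.8,40.7,22,92,106,"disc200")
E
```

```text
[620.81035027  39.63079139 159.93016345] 0.5933280610164691
washer54 [622.4  40.4  53.7] inliers 145
bore27 [621.   40.5  26.8] inliers 166
disc200 [620.8  40.7 188.6] inliers 134
```

View pics/w6.png

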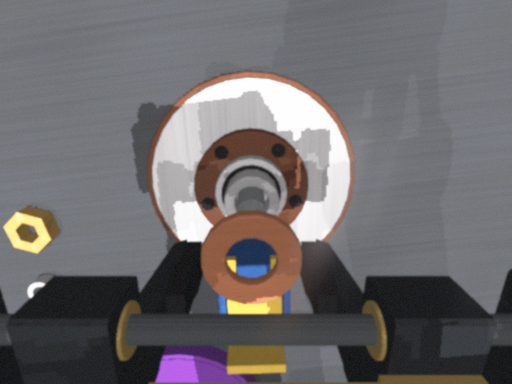

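The washer is held flat at (251,257), its bore within 0.5 mm of the axle's axis by measurement. Lowering.

carry_out(
  targets=[
    [0,[0,0,-0.6],0],
    [0,[0,0,-0.6],0],
    [0,[0,0,-0.5],0],
    [0,[0,0,-0.4],0],
    [0,[0,0,-0.3],0],
    [0,[0,0,0],0],
  ],
)

```text
time_s: 21.62
tcp_pos: [620.3, 40.4, 99.1]
ee_rot: [3.141, 0.001, -0.118]
contact_force: [-0.1, 0.9, -0.4]
width: 0.591
gripper_force: 25.0
```

carry_out(
  targets=[
    [0,[0,0,-0.2],0],
    [0,[0,0,-0.2],0],
    [0,[0,0,-0.15],0],
    [0,[0,0,-0.1],0],
    [0,[0,0,0],0],
    [0,[0,0,0],0],
  ],
)

```text
time_s: 22.38
tcp_pos: [620.9, 40.4, 83.9]
ee_rot: [-3.142, -0.0, -0.118]
contact_force: [0.3, 1.3, -0.2]
width: 0.59
gripper_force: 25.0
```

carry_out(
  targets=[
    [0,[0,0,-0.06],0],
    [0,[0,0,0],0],
    [1,[0,0,0],0],
    [1,[0,0,0],0],
    [1,[0,0,0],0],
    [1,[0,0,0],0],
    [1,[0,0,0],0],
    [1,[0,0,0.5],0],
    [1,[0,0,1],0],
    [1,[0,0,1],0],
    [1,[0,0,1],0],
    [1,[0,0,0.5],0],
    [1,[0,0,0],0],
    [1,[0,0,0],0],
  ],
)

```text
time_s: 24.12
tcp_pos: [620.1, 40.3, 181.2]
ee_rot: [3.141, 0.002, -0.118]
contact_force: [-0.1, -0.2, 0.1]
width: 1.0
gripper_force: 0.0
```

```bash
python3 - <<'E'
from hubm import *
s=get_state();print(s["tcp_pos"],s["width"])
im,K,R,c=grab("wrist"); save("pics/w7.png",im)
r=hubm(im,K,R,c); r(620.8,40.7,88,23,31,"washer54@88"); r(620.8,40.7,22,92,106,"disc200")
H=cv2.cvtColor(im,cv2.COLOR_RGB2HSV); Y=((H[...,0]>20)&(H[...,0]<35)&(H[...,1]>130)&(H[...,2]>90)).astype(np.uint8); Y[:,:200]=0
cs,_=cv2.findContours(Y,cv2.RETR_EXTERNAL,cv2.CHAIN_APPROX_NONE); q=max(cs,key=cv2.contourArea)[:,0]
up=q[q[:,1]<310]; print(cv2.minAreaRect(onplane(up,97.5,K,R,c)[:,:2].astype(np.float32)))
E
```

```text
[620.08988313  40.32560711 181.18887282] 0.9995069610567684
washer54@88 [623.6  41.3  56.9] inliers 140
disc200 [620.6  40.8 188.8] inliers 159
((550.779052734375, 47.10726547241211), (43.7609748840332, 67.61377716064453), 84.91117095947266)
```

View pics/w7.png

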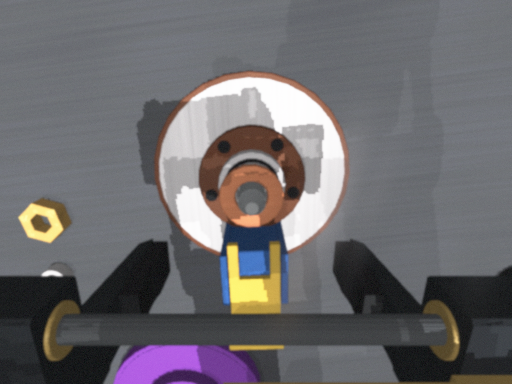

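The washer is round the axle at (252,195), but its edge fit (dia 56.9) is blurred by the brown hub behind. I'll re-measure with a colour mask and a second view.

```bash
python3 - <<'E'
from hubm import *
from scipy.spatial.transform import Rotation
for n,h0 in(("wrist",None),("side",None),("top",None)):
    im,K,R,c=grab(n); u=proj([620.8,40.7,88],K,R,c)[0]
    H=cv2.cvtColor(im,cv2.COLOR_RGB2HSV).astype(int)
    m=((H[...,0]<20)&(H[...,1]>90)&(im[...,0]>150)).astype(np.uint8)
    w=45 if n=="wrist" else 25; x,y=u.astype(int); M=np.zeros_like(m); M[y-w:y+w,x-w:x+w]=m[y-w:y+w,x-w:x+w]
    cs,_=cv2.findContours(M,cv2.RETR_EXTERNAL,cv2.CHAIN_APPROX_NONE)
    if not cs: print(n,"none"); continue
    q=max(cs,key=cv2.contourArea)[:,0]; print(n,"exp",u.round(1),"area",cv2.contourArea(q.reshape(-1,1,2)),"bbox",cv2.boundingRect(q), end=" ")
    for z in(84,88,94): print(z,np.round(sum(map(list,cv2.fitEllipse(cv2.convexHull(onplane(q,z,K,R,c)[:,:2].astype(np.float32)))[:2]),[]),1),end=" ")
    a=np.linspace(0,6.28,60); e=proj(np.c_[620.8+27*np.cos(a),40.7+27*np.sin(a),a*0+88],K,R,c); print("expect bbox",e.min(0).round(),(np.ptp(e,0)).round())
    save(f"pics/c_{n}.png",cv2.resize(im[y-w:y+w,x-w:x+w],(390,390),interpolation=cv2.INTER_CUBIC))
a=[cv2.imread(f"pics/c_{n}.png") for n in("wrist","side")]; cv2.imwrite("pics/c.png",np.hstack(a))
E
```

```text
wrist exp [251.5 196.9] area 2866.0 bbox (219, 166, 65, 61) 84 [619.4  41.6  52.3  53.8] 88 [620.8  41.4  51.4  52.9] 94 [622.9  41.2  50.2  51.5] expect bbox [219. 165.] [66. 62.]
side exp [187.8 172.1] area 132.5 bbox (176, 167, 24, 16) 84 [619.8  42.4  49.9  58.8] 88 [615.8  45.5  49.8  58.3] 94 [610.1  50.1  49.   57.1] expect bbox [175. 164.] [26. 16.]
top exp [232.2 150.5] area 0.0 bbox (247, 127, 1, 1) Traceback (most recent call last):
  File "<stdin>", line 11, in <module>
cv2.error: OpenCV(4.12.0) /io/opencv/modules/imgproc/src/shapedescr.cpp:361: error: (-201:Incorrect size of input array) There should be at least 5 points to fit the ellipse in function 'fitEllipseNoDirect'
```

The wrist mask agrees with a seated washer: box (219,166,65,61) against (219,165,66,62) expected, and centre (620.8,41.4) at z 88. Next I close the fingers and move behind the keeper tab; hub yaw averages about -0.095.

carry_out(
  targets=[
    [0,[-0.95,0.09,0],0.15],
    [0,[-0.95,0.09,0],0],
    [0,[-0.95,0.09,0],0],
    [0,[-0.95,0.09,0],0],
    [0,[-0.95,0.09,0],0],
    [0,[-0.95,0.1,0],0],
    [0,[0,0,0],0],
    [0,[0,0,0],0],
    [0,[0,0,-0.8],0],
    [0,[0,0,-0.8],0],
    [0,[0,0,-0.8],0],
    [0,[0,0,-0.65],0],
    [0,[0,0,0],0],
    [0,[0,0,0],0],
  ],
)

```text
time_s: 26.08
tcp_pos: [479.0, 54.1, 106.5]
ee_rot: [-3.141, -0.001, -0.095]
contact_force: [-0.4, 0.1, 0.5]
width: 0.006
gripper_force: 0.0
```

carry_out(
  targets=[
    [0,[0.44,-0.042,0],0],
    [0,[0.44,-0.042,0],0],
    [0,[0.44,-0.042,0],0],
    [0,[0.44,-0.042,0],0],
    [0,[0.44,-0.042,0],0],
    [0,[0.44,-0.042,0],0],
    [0,[0,0,0],0],
  ],
)

```text
time_s: 26.95
tcp_pos: [545.8, 47.5, 105.9]
ee_rot: [3.141, -0.002, -0.095]
contact_force: [0.1, -0.2, -0.2]
width: 0.004
gripper_force: 0.0
```

carry_out(
  targets=[
    [0,[0.1,-0.01,0],0],
    [0,[0.1,-0.01,0],0],
    [0,[0.05,-0.005,0],0],
    [0,[0,0,0],0],
  ],
)

```text
time_s: 27.45
tcp_pos: [550.3, 47.0, 105.8]
ee_rot: [3.141, 0.0, -0.095]
contact_force: [-2.1, 0.5, 0.6]
width: 0.006
gripper_force: 1.3
```

carry_out(
  targets=[
    [0,[0.08,-0.008,0],0],
    [0,[0,0,0],0],
  ],
)

```text
time_s: 27.7
tcp_pos: [552.0, 46.9, 105.8]
ee_rot: [3.141, 0.001, -0.095]
contact_force: [-5.3, -0.2, 2.0]
width: 0.005
gripper_force: 2.5
```

carry_out(
  targets=[
    [0,[0.08,-0.008,0],0],
    [0,[0,0,0],0],
  ],
)

```text
time_s: 27.95
tcp_pos: [552.0, 46.9, 105.8]
ee_rot: [3.141, 0.006, -0.095]
contact_force: [-11.2, -0.5, 8.0]
width: 0.008
gripper_force: 5.7
```

```bash
cat > kp.py <<'E'
from hubm import *
for n in("side","top"):
    im,K,R,c=grab(n); H=cv2.cvtColor(im,cv2.COLOR_RGB2HSV).astype(int)
    Y=((H[...,0]>20)&(H[...,0]<35)&(H[...,1]>130)&(H[...,2]>90)).astype(np.uint8)
    u=proj([590,43,97],K,R,c)[0].astype(int); M=np.zeros_like(Y); M[u[1]-35:u[1]+35,u[0]-35:u[0]+35]=Y[u[1]-35:u[1]+35,u[0]-35:u[0]+35]
    q=np.argwhere(M)[:,::-1]; P=onplane(q,97.5,K,R,c)[:,:2]-[620.8,40.7]; a=-.095; h=P@np.array([np.cos(a),np.sin(a)])
    print(n,len(q),"fork tip hub x (home = +18):",h.max().round(1))
s=get_state(); print(s["contact_force"])
save("pics/k_"+str(int(s["time_s"]*100))+".png",grab("side")[0][120:260,120:290])
E
python3 kp.py
```

```text
side 148 fork tip hub x (home = +18): 17.4Traceback (most recent call last):
  File "kp.py", line 7, in <module>
    print(n,len(q),"fork tip hub x (home = +18):",h.max().round(1))
                                                  ~~~~~^^
    return umr_maximum(a, axis, None, out, keepdims, initial, where)
ValueError: zero-size array to reduction operation maximum which has no identity
```

The force rises with no further travel and the fork tip reads 17.4 against 18 expected, so the keeper is at its stop. Backing off and clearing.

carry_out(
  targets=[
    [0,[-0.3,0.03,0],0],
    [0,[-0.8,0.08,0],0],
    [0,[-0.8,0.08,0],0],
    [0,[0,0,1],0],
    [0,[0,0,1],0],
    [0,[0,0,1],0],
    [0,[-0.5,0,1],0],
    [0,[0,0,0],0],
    [0,[0,0,0],0],
  ],
)

```text
time_s: 29.18
tcp_pos: [494.8, 51.5, 205.4]
ee_rot: [-3.141, -0.001, -0.095]
contact_force: [-0.7, 0.6, -0.2]
width: 0.006
gripper_force: 0.0
```

```bash
python3 - <<'E'
from hubm import *
im,K,R,c=grab("side"); a=im[125:235,125:255]; save("pics/fin.png",cv2.resize(a,None,fx=5,fy=5,interpolation=cv2.INTER_CUBIC))
H=cv2.cvtColor(im,cv2.COLOR_RGB2HSV).astype(int); Y=((H[...,0]>20)&(H[...,0]<35)&(H[...,1]>130)&(H[...,2]>90)); u=proj([590,43,97],K,R,c)[0].astype(int)
q=np.argwhere(Y)[:,::-1]; q=q[np.abs(q-u).max(1)<35]; P=onplane(q,97.5,K,R,c)[:,:2]-[620.8,40.7]; print((P@[np.cos(.095),-np.sin(.095)]).max())
s=get_state(); print(s["time_s"],s["contact_force"])
E
```

```text
17.380293992041917
29.225 [ 0.14022461  0.72336803 -0.12063125]
```

View pics/fin.png

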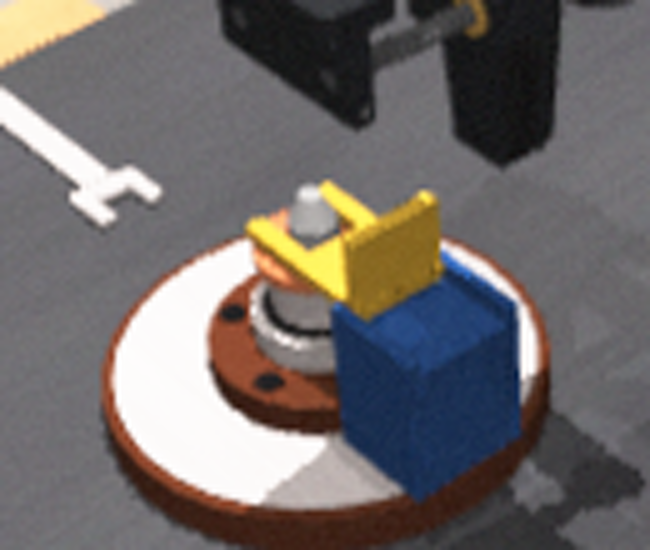

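The side crop shows the spacer on the bearing near (300,300), the washer above it near (275,255) and the fork round the axle at (315,215). The gripper is clear, so I'm handing in.

```bash
python3 -c "
from cell import ticket; print(ticket.sign_off())"
```

```text
the job is handed in; nothing more can be done
None
```

I put the spacer and washer on the axle, pushed the keeper to its end stop, backed the gripper clear and handed the job in at about 29 s; the sign-off gave no verdict.

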